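# Put the big cutting board away in the spring-clip rail

### The arm

A 6-joint arm with a two-finger parallel gripper is mounted at the origin on the work surface. World frame = base frame: x ahead of the robot, y to its left, z up, the work surface at z = 0. Lengths are in m, angles in rad, forces in N, time in s.
With the tool pointing down it reaches from about 0.3 to 0.875 m from the base axis. Payload 4.2 kg.
Tool frame: the origin (TCP) lies midway between the tips of the shut fingers; the grasp point (between the pads) lies 19 mm behind it; x points along the fingers, z is the direction in which the jaws open and shut, and the axes are right-handed (so a half turn about x gives the same grasp; the last joint's range is limited). The gripper opens to 85 mm and grips with 20 to 120 N. Pads are 22 mm wide; open, the fingers measure 114 mm over their backs; the gripper's body (76 mm by 85 mm) begins 54 mm behind the grasp point. The pads swing forward as they close: fully open they stand 13 mm farther back than shut.
Start: joints at [1.192, 0.32, 1.565, -0, 1.257, -0.02], TCP at [0.202, 0.538, 0.231] pointing down, gripper open.
Joint ranges: [-3.11, 3.11], [-0.84, 2.01], [0.21, 2.61], [-1.34, 4.49], [0.05, 2.63], [-2.56, 2.56]. Speed limits (rad/s): [2.57, 2.57, 3.14, 3.14, 3.14, 3.14].

### API

Orientations are given as [roll, pitch, yaw] about the fixed x, y, z axes, in that order (R = Rz(yaw) Ry(pitch) Rx(roll)).
In Python, from bench import get_state, grab_frame, close_job, boxes_of gives the robot as it stands.
- The arm moves only by the tool play_rows, never from a script. Its argument "rows" is a list of rows, each a list of 7 numbers: the shift along the tool's x, y, z in cm, then the turn, a rotation vector about the tool's x, y, z in rad, then the finger opening in cm, from 0 to 8.54. In form: [[tx, ty, tz, wx, wy, wz, hand], ...]. A call has exactly 10 rows; each row is the pose to reach, as a shift and turn from the pose measured when the call began, along the tool's axes at that moment; what a row does not reach only later rows make up. A row lasts 1/10 s, in which the tool goes at most 50 mm and 8.59 degrees, less where a joint would pass 70% of its speed; a pose out of reach is approached as far as the arm can. A call with a gripper value outside its range is refused whole. The fingers move at their own pace and stop on an object; "newtons" is the grip in N (left out, the last holds). Time passes only in rows, so rows that repeat a pose let the fingers close, or fill a call up. It gives the time, the measured TCP pose, the force and the opening at its end, in the units of the state.
- get_state(): the state, without advancing time (a new reading comes with each control period).
- grab_frame(name): name is "scene" or "top" or "wrist"; returns a dict with "frame" (400x640x3 uint8, red, green, blue), "range_z" (400x640 float32, m along the optical axis (not along the pixel's ray), 0 where there is no reading), "fx", "fy", "cx", "cy" (pixels), "dist" ([k1, k2, p1, p2, k3] as OpenCV has them; the pictures are not rectified), "extrinsics" (4x4, takes a point from world to camera coordinates); the wrist camera has in their place "tool_from_camera" (4x4, takes a point from camera to tool coordinates, whose origin is the TCP and whose axes are the tool frame's). Camera axes: x right, y down, z forward; pixel columns grow to the right and rows downward; lengths in m; the calibration is good to about 2 mm. A picture is of the moment at which its call begins: read the wrist's pose just before it.
- close_job(): hands the job in, once; it reports no verdict.
Trained networks look in the newest picture that a camera, given by its name, has taken for a name from the list of things; names that differ only in an ending like _2 or _b are one class to them, and where a whole thing is asked for, a point or a joint stands for the part that bears it (a point fixed in the world has none). Each returns a list of dicts, best first, with "confidence" (0 to 1); they miss things now and then, are a little off and sometimes report something else, mostly with a low value. They report only what shows in the picture. A call takes as long as a camera call. They do not tell look-alikes from the thing itself.
- boxes_of(camera, target): "location" ([column, row] as shares, 0 to 1, of the picture: columns of its width, rows of its height, amid what is visible of it).
The state is a dict: "time": time; "joint_pos": joint angles; "qd": joint speeds; "joint_efforts": joint torques, N m; "tcp_pos": TCP position; "tool_rot": TCP orientation; "ft_force": force on the tool from outside, world axes, zero at the start; "moment": the same for the moment, N m; "gripper_width": opening from 0.0 (shut) to 1.0 (fully open).
Only numpy, scipy, OpenCV 4.12 (cv2) and the standard library are available. Lean on these libraries where they do the work, as an engineer would, in place of code of your own. Each camera call takes 0.05 s, during which the arm holds its last target. There are 200 camera calls.

### The job

Take the big cutting board out of the draining stand and push it straight down into the empty spring-clip rail until its lower edge is fully home on the rail's floor, upright and centred along the rail, then let go. Leave the small board standing in the draining stand.

Things in the scene. Friction and masses are not known exactly. Their poses are not given: they have to be found in the camera images.
- big_board_centre (a point): centre of the big board: plain light-wood cutting board, 190 wide x 150 high x 12 mm thick (0.17 to 0.33 kg), the largest of the boards, standing upright in a draining stand, between 45 mm high pins with 4 mm play a side: lift it 50 mm or more to clear them. Axes: x along the width, y across the thickness, z up; point 75 mm below the top edge, 75 mm above the bottom edge. Either face may face either way.
- clip_rail: empty clip rail, fixed: grey plate 210 x 60 mm with 2 pairs of 34 mm long steel spring leaves at x = -55 and +55 mm. Origin: plate's underside centre, at table height; x along the slot, y across. Floor 8 mm up (board centre then 83 mm up). Leaves form a funnel, mouth 36 mm wide at 85 mm, throat 6 mm wide at 48 mm height; they yield to a push of about 10 to 20 N, more than the board's weight, then grip it.
- full_rail: the other rail, same make, fixed, with a fixed board 150 wide x 110 high x 12 mm already in it (its top 118 mm above the table). Origin and axes as for the empty rail. It stands beside the empty one, 0.14 m or more away across the slots; which of the two is on which side varies.
- small_board_centre (a point): centre of the small board, 125 wide x 100 high x 12 mm, same wood, to be left standing in its place. The draining stand is a grey plate with two parallel places 100 mm apart, floor 6 mm above the table; the two boards stand in them, which is where varies. Point 50 mm below its top edge; axes as for the big board.
Not all that is in view belongs to the job. Leave any red look-alike of the part that bears big_board_centre alone.

How it is judged:
By the outcome, as a careful person would: the job done as asked, in the order asked, and still so for the second after the job is handed in, with the robot touching nothing.
It also fails if it takes over 38 s, if anything falls off the work surface, if the arm or the gripper's body presses on something with over 40 N, if the wrist force passes 120 N, or if a joint passes its speed limit or range.

## Working session

There is one attempt and no reset: what is moved stays moved. The work goes in short steps, Python scripts to look and compute and a tool call to move; the robot and the scene stay as the last step left them, time stands still between calls to the robot, and variables do not carry over. Pictures are saved under pics/ and viewed, about 8 in all and at most 12, crops included, and the job is handed in when it is done.

Besides the shell and the picture viewer there is one more tool, called as a command line: name --pt "numbers of a row" for each row, then --argument value for the rest. play_rows: Moves the arm, as the interface text tells. Its arguments: {"type":"object","properties":{"rows":{"type":"array","items":{"type":"array","items":{"type":"number"}}},"newtons":{"type":"number"}},"required":["rows"]}

```bash
mkdir -p pics
cat > h.py <<'E'
import numpy as np, cv2
from bench import *
from scipy.spatial.transform import Rotation as R
def save(f,n): cv2.imwrite('pics/'+n,f['frame'][:,:,::-1])
def cloud(f,st=None):
    h,w=f['range_z'].shape
    K=np.array([[f['fx'],0,f['cx']],[0,f['fy'],f['cy']],[0,0,1.]])
    uv=np.mgrid[0:h,0:w][::-1].reshape(2,-1).T.astype(np.float64)
    n=cv2.undistortPoints(uv.reshape(-1,1,2),K,np.array(f['dist'],float)).reshape(-1,2)
    z=f['range_z'].reshape(-1).astype(float)
    p=np.c_[n*z[:,None],z]
    if 'extrinsics' in f:
        T=np.linalg.inv(np.array(f['extrinsics']))
    else:
        T=np.eye(4);T[:3,:3]=R.from_euler('xyz',st['tool_rot']).as_matrix();T[:3,3]=st['tcp_pos'];T=T@np.array(f['tool_from_camera'])
    P=p@T[:3,:3].T+T[:3,3]; P[z==0]=np.nan
    return P.reshape(h,w,3)
E
python3 - <<'E'
from h import *
s=get_state();print(s)
for c in ['scene','top']:
    f=grab_frame(c);save(f,c+'1.png');P=cloud(f);np.save(c+'.npy',P)
    for t in ['big_board_centre','small_board_centre','clip_rail','full_rail']:
        for b in boxes_of(c,t)[:4]:
            u,v=int(b['location'][0]*640),int(b['location'][1]*400)
            print(c,t,round(b['confidence'],2),u,v,P[v,u].round(3))
E
```

```text
{'time': 0.0, 'joint_pos': array([ 1.19198086e+00,  3.20306895e-01,  1.56569930e+00,  1.10252038e-05,
        1.25739661e+00, -1.99790367e-02]), 'qd': array([ 0.00081975,  0.0002622 , -0.0015916 , -0.00022285, -0.00069897,
        0.00100268]), 'joint_efforts': array([-6.53314619e-04, -4.15519023e+01, -2.34155202e+01, -1.06407012e-04,
        8.11674952e-03,  1.39749204e-06]), 'tcp_pos': array([0.20173665, 0.53793046, 0.23046578]), 'tool_rot': array([ 3.11582299,  1.56898615, -1.95540582]), 'ft_force': array([0.22929699, 0.15160608, 0.33101328]), 'moment': array([ 0.02592765,  0.0041801 , -0.04774535]), 'gripper_width': 0.9981134648553294}
scene big_board_centre 0.92 452 277 [0.54  0.288 0.117]
scene big_board_centre 0.77 491 180 [0.295 0.299 0.102]
scene small_board_centre 0.94 388 280 [0.578 0.195 0.093]
scene clip_rail 0.75 271 205 [ 0.478 -0.093  0.013]
top big_board_centre 0.86 219 176 [0.503 0.269 0.155]
top big_board_centre 0.77 211 271 [0.279 0.292 0.108]
top small_board_centre 0.63 258 163 [0.548 0.183 0.107]
top clip_rail 0.89 364 200 [ 0.468 -0.088  0.011]
top full_rail 0.69 447 199 [ 0.459 -0.3    0.055]
```

View pics/scene1.png

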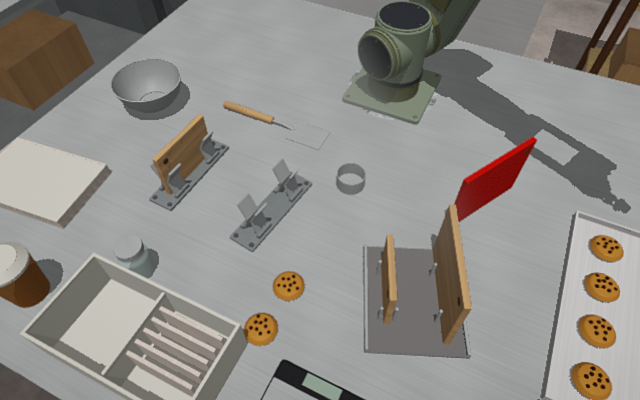

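View pics/top1.png

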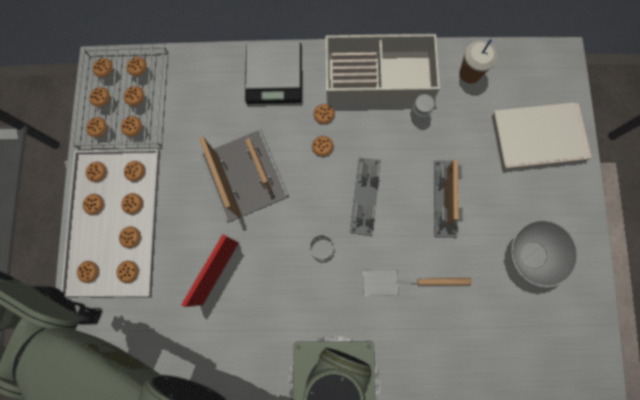

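The big board candidates are the plain wood board at scene (452,277) / top (217,175), the red look-alike at scene (491,180) / top (211,271), and the small board at scene (388,280) / top (258,163). I choose the large wood one. The empty rail is at scene (271,205) / top (365,197).

Run:
```python
from h import *
def fit(P,c,n):
    r=cv2.minAreaRect((P[:,:2]*1000).astype(np.float32)); print(n,len(P),np.round(P.mean(0),4),'rect',np.round(r[0],1),np.round(r[1],1),round(r[2],1))
for c in ['scene','top']:
    P=np.load(c+'.npy').reshape(-1,3); P=P[~np.isnan(P[:,0])]
    def sel(x0,x1,y0,y1,z0,z1):
        a=np.array([x0,y0,z0]);b=np.array([x1,y1,z1]);return P[((P>a)&(P<b)).all(1)]
    Q=sel(.4,.65,.2,.36,.13,.17);print(c,np.percentile(Q[:,2],[5,50,95,99]).round(4))
    fit(sel(.4,.65,.2,.36,.149,.165),c,c+' bigtop')
    fit(sel(.4,.65,.23,.36,.02,.165),c,c+' big all')
    fit(sel(.45,.65,.13,.235,.1,.115),c,c+' smalltop')
    fit(sel(.33,.6,-.15,-.02,.004,.1),c,c+' rail all')
    fit(sel(.33,.6,-.15,-.02,.004,.012),c,c+' rail plate')
    fit(sel(.33,.6,-.15,-.02,.025,.1),c,c+' rail leaves')
    fit(sel(.33,.6,-.38,-.2,.1,.125),c,c+' fulltop')
f=cv2.imread('pics/scene1.png');cv2.imwrite('pics/crop.png',cv2.resize(f[190:370,350:500],None,fx=3,fy=3))
```

```text
scene [0.1333 0.1549 0.1576 0.1586]
scene bigtop 912 [0.5242 0.2861 0.1555] rect [516.3 283.5] [189.5  13.5] 22.6
scene big all 3308 [0.5299 0.285  0.1062] rect [518.2 279.1] [190.9  23.2] 22.6
scene smalltop 505 [0.5604 0.1929 0.1059] rect [555.9 191.5] [126.4  12.4] 22.8
scene rail all 2980 [ 0.4903 -0.0881  0.0272] rect [461.4 -84.8] [126.7 262.6] 89.4
scene rail plate 1584 [ 0.4938 -0.0864  0.0083] rect [461.4 -84.8] [126.7 262.6] 89.4
scene rail leaves 1040 [ 0.4857 -0.0935  0.0594] rect [480.2 -90.4] [ 50.2 147.6] 80.6
scene fulltop 681 [ 0.4776 -0.3028  0.1128] rect [ 471.5 -305.5] [ 15.8 149.8] 87.6
top [0.1353 0.1555 0.1595 0.161 ]
top bigtop 395 [0.5157 0.2803 0.1559] rect [517.  281.1] [192.4  12.7] 22.6
top big all 923 [0.5123 0.276  0.1156] rect [517.4 279.8] [189.6  45.9] 31.0
top smalltop 229 [0.5556 0.1895 0.1061] rect [556.5 190. ] [126.   12.1] 22.9
top rail all 1873 [ 0.4717 -0.0887  0.0236] rect [464.9 -84.4] [269.  127.4] 0.8
top rail plate 1219 [ 0.4678 -0.0877  0.0077] rect [464.9 -84.4] [269.  127.4] 0.8
top rail leaves 467 [ 0.4798 -0.0914  0.0686] rect [480.9 -90.7] [ 47.1 145.2] 81.9
top fulltop 393 [ 0.4698 -0.3061  0.1159] rect [ 470.8 -307.7] [ 13.6 149.3] 87.3
```

View pics/crop.png

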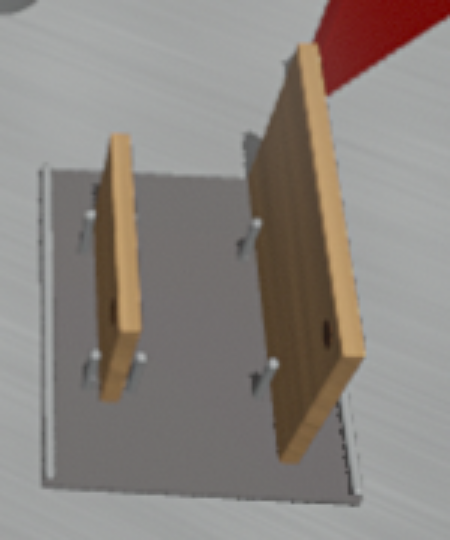

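The crop confirms the choice: a plain light-wood, larger board between pins, with the smaller one to its left and the red one behind. Next I'll refine the rail and compute the first move.

```bash
cat >> h.py <<'E'
def goal(p,yaw,s=None):
    """yaw: world yaw (deg) of the board's long axis; tool x down, z = long axis +90 deg (or opposite, nearest)"""
    s=s or get_state(); Rc=R.from_euler('xyz',s['tool_rot']); best=None
    for k in (90,-90):
        a=np.radians(yaw+k); z=np.array([np.cos(a),np.sin(a),0]);x=np.array([0,0,-1.]);y=np.cross(z,x)
        rv=(Rc.inv()*R.from_matrix(np.c_[x,y,z])).as_rotvec()
        if best is None or np.linalg.norm(rv)<np.linalg.norm(best): best=rv
    print('shift cm',(Rc.inv().apply(np.array(p)-s['tcp_pos'])*100).round(2),'rot',best.round(4),'deg',np.degrees(np.linalg.norm(best)).round(1))
E
python3 - <<'E'
from h import *
for c in ['scene','top']:
    P=np.load(c+'.npy'); im=cv2.imread(f'pics/{c}1.png'); 
    X=P[...,0];Y=P[...,1];Z=P[...,2]
    box=(X>.33)&(X<.62)&(Y>-.16)&(Y<-.01)
    t=(box&(Z<.003)); print(c,'table z',np.nanmedian(Z[box]).round(4), 'colour table',np.median(im[t],0))
    m=(box&(Z>.0055)&(Z<.095)&(im.mean(2)<np.median(im[t])*.85)).astype(np.uint8)
    m=cv2.morphologyEx(m,cv2.MORPH_OPEN,np.ones((3,3)))
    n,l,st,_=cv2.connectedComponentsWithStats(m);k=1+np.argmax(st[1:,4]);Q=P[l==k]
    r=cv2.minAreaRect((Q[:,:2]*1000).astype(np.float32));print(len(Q),r)
    L=P[box&(Z>.03)&(Z<.1)]; d=L[:,:2]-L[:,:2].mean(0)
    print('mouth z max',np.percentile(L[:,2],99))
    for zz in (.6,.0):
        T=L[L[:,2]>.078] if zz else L
        r=cv2.minAreaRect((T[:,:2]*1000).astype(np.float32));print('leaf',len(T),r)
s=get_state();print(R.from_euler('xyz',s['tool_rot']).as_matrix().round(3))
goal([.517,.282,.26],22.6)
E
```

```text
scene table z 0.0017 colour table [165. 166. 164.]
2686 ((481.028076171875, -88.95114135742188), (61.234352111816406, 210.8926544189453), 81.04769134521484)
mouth z max 0.08659942259163118
leaf 233 ((479.7437744140625, -90.36705780029297), (50.2132568359375, 146.58810424804688), 80.58522033691406)
leaf 971 ((480.1859130859375, -90.44036865234375), (50.2132568359375, 147.48446655273438), 80.58522033691406)
top table z 0.0017 colour table [133. 138. 137.]
1369 ((480.16900634765625, -90.55226135253906), (59.7396354675293, 207.3166046142578), 81.78765106201172)
mouth z max 0.08872046269611412
leaf 150 ((481.2725830078125, -90.78706359863281), (47.06502151489258, 144.39109802246094), 81.87973022460938)
leaf 461 ((480.9056701660156, -90.73471069335938), (47.06502151489258, 145.21853637695312), 81.87973022460938)
[[ 0.    -0.936  0.351]
 [-0.     0.351  0.936]
 [-1.    -0.    -0.   ]]
shift cm [ -2.87 -38.5  -12.94] rot [-0.7532 -0.      0.    ] deg 43.2
```

play_rows --pt "-0.3 -4 -1.3 -0.08 0 0 8.5" --pt "-0.6 -8 -2.6 -0.16 0 0 8.5" --pt "-0.9 -12 -3.9 -0.24 0 0 8.5" --pt "-1.2 -16 -5.2 -0.32 0 0 8.5" --pt "-1.5 -20 -6.5 -0.4 0 0 8.5" --pt "-1.8 -24 -7.8 -0.48 0 0 8.5" --pt "-2.1 -28 -9.1 -0.56 0 0 8.5" --pt "-2.4 -32 -10.4 -0.64 0 0 8.5" --pt "-2.7 -36 -11.7 -0.72 0 0 8.5" --pt "-2.87 -38.5 -12.94 -0.753 0 0 8.5" --newtons 110

```text
time: 1.5
tcp_pos: [0.5192, 0.2802, 0.2601]
tool_rot: [-2.016, 1.57, -0.051]
ft_force: [-0.2, 0.9, -1.1]
gripper_width: 0.997
```

Run:
```python
from h import *
s=get_state();f=grab_frame('wrist');save(f,'w1.png');P=cloud(f,s).reshape(-1,3)
print(s['time'],s['tcp_pos'],s['tool_rot'],s['joint_pos'].round(2))
P=P[(P[:,2]>.14)&(P[:,2]<.17)&(P[:,1]>.2)]
print(len(P),np.percentile(P[:,2],[5,50,95]))
if len(P): print(cv2.minAreaRect((P[:,:2]*1000).astype(np.float32)))
goal([.517,.282,.107],22.6)
```

```text
1.5 [0.51923126 0.28024693 0.26011926] [-2.0160485   1.56961311 -0.05061427] [ 0.48  0.33  1.48 -0.    1.33 -1.49]
2827 [0.14834189 0.15497309 0.15615287]
((480.3037109375, 275.09661865234375), (259.4561767578125, 43.32042694091797), 12.598711013793945)
shift cm [15.32  0.28  0.63] rot [-0.0017 -0.0038  0.0023] deg 0.3
```

View pics/w1.png

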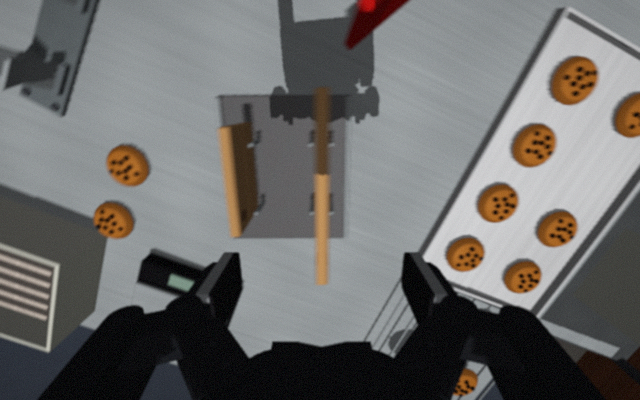

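The board's top edge runs along column ~321 between the fingers (225 and 425), and red is far off at the top. I'll measure the edge from this frame, excluding red.

Run:
```python
from h import *
s=get_state();f=grab_frame('wrist');P=cloud(f,s)
m=np.zeros(P.shape[:2],bool);m[70:290,300:345]=True
im=f['frame'].astype(int); m&=(im[...,1]>30)&(P[...,2]>.148)&(P[...,2]<.17)
Q=P[m]; r=cv2.minAreaRect((Q[:,:2]*1000).astype(np.float32));print(len(Q),r)
d=Q[:,:2]-Q[:,:2].mean(0);w,v=np.linalg.eigh(d.T@d);print(Q.mean(0),np.degrees(np.arctan(v[1,1]/v[0,1])))
```

```text
2549 ((515.4567260742188, 283.1311340332031), (187.9605255126953, 11.527958869934082), 22.645233154296875)
[0.50545657 0.27859127 0.15506633] 22.592834377633096
```

Run:
```python
from h import *
s=get_state();print(s['tcp_pos'],R.from_euler('xyz',s['tool_rot']).as_matrix().round(4))
goal([.5163,.2828,.107],22.6)
```

```text
[0.51942567 0.2795009  0.25997232] [[ 1.200e-03 -9.248e-01 -3.804e-01]
 [-8.000e-04 -3.804e-01  9.248e-01]
 [-1.000e+00 -8.000e-04 -1.200e-03]]
shift cm [15.3   0.18  0.44] rot [-0.0043 -0.0012  0.0008] deg 0.3
```

play_rows --pt "1.5 0.1 0.4 -0.004 0 0 8.5" --pt "4 0.18 0.44 -0.004 0 0 8.5" --pt "7 0.18 0.44 -0.004 0 0 8.5" --pt "10 0.18 0.44 -0.004 0 0 8.5" --pt "12.5 0.18 0.44 -0.004 0 0 8.5" --pt "14.3 0.18 0.44 -0.004 0 0 8.5" --pt "15.3 0.18 0.44 -0.004 0 0 8.5" --pt "15.3 0.18 0.44 -0.004 0 0 8.5" --pt "15.3 0.18 0.44 -0.004 0 0 8.5" --pt "15.3 0.18 0.44 -0.004 0 0 5"

```text
time: 2.6
tcp_pos: [0.5169, 0.2833, 0.1083]
tool_rot: [-1.829, 1.567, 0.136]
ft_force: [0.1, 0.3, -0.1]
gripper_width: 0.85
```

Run:
```python
from h import *
s=get_state();print(s['time'],s['tcp_pos'],s['ft_force'],s['gripper_width'])
goal([.5163,.2828,.107],22.6)
```

```text
2.6 [0.51694965 0.28329614 0.10828061] [ 0.11458371  0.29686145 -0.1051496 ] 0.8502427633212657
shift cm [ 0.13  0.08 -0.02] rot [-0.0002 -0.0009  0.0034] deg 0.2
```

Well placed; close with 110 N.

play_rows --pt "0 0 0 0 0 0 4" --pt "0 0 0 0 0 0 3" --pt "0 0 0 0 0 0 2" --pt "0 0 0 0 0 0 1" --pt "0 0 0 0 0 0 0.5" --pt "0 0 0 0 0 0 0.5" --pt "0 0 0 0 0 0 0.5" --pt "0 0 0 0 0 0 0.5" --pt "0 0 0 0 0 0 0.5" --pt "0 0 0 0 0 0 0.5" --newtons 110

```text
time: 3.6
tcp_pos: [0.5171, 0.2833, 0.1086]
tool_rot: [-1.835, 1.567, 0.13]
ft_force: [-0.1, -1.0, 6.1]
gripper_width: 0.129
```

play_rows --pt "-0.5 0 0 0 0 0 0.5" --pt "-1.5 0 0 0 0 0 0.5" --pt "-3 0 0 0 0 0 0.5" --pt "-5 0 0 0 0 0 0.5" --pt "-7 0 0 0 0 0 0.5" --pt "-9 0 0 0 0 0 0.5" --pt "-11 0 0 0 0 0 0.5" --pt "-12.5 0 0 0 0 0 0.5" --pt "-13.5 0 0 0 0 0 0.5" --pt "-14 0 0 0 0 0 0.5"

```text
time: 4.6
tcp_pos: [0.5166, 0.2834, 0.2496]
tool_rot: [-1.739, 1.566, 0.226]
ft_force: [0.2, -0.7, -1.2]
gripper_width: 0.121
```

Run:
```python
from h import *
s=get_state();print(s['time'],s['tcp_pos'],s['ft_force'],s['gripper_width']*85)
goal([.4805,-.0905,.25],-8.6)
f=grab_frame('scene');save(f,'s2.png')
P=cloud(f).reshape(-1,3);Q=P[(P[:,2]>.284)&(P[:,2]<.315)&(abs(P[:,0]-.517)<.11)&(abs(P[:,1]-.283)<.06)]
print(len(Q),np.percentile(Q[:,2],[50,95]),cv2.minAreaRect((Q[:,:2]*1000).astype(np.float32)))
```

```text
4.6 [0.51664946 0.28336792 0.24956909] [ 0.23348797 -0.73639635 -1.24362567] 10.276344036808496
shift cm [ -0.1   17.7  -33.13] rot [5.445e-01 5.000e-04 5.000e-03] deg 31.2
1578 [0.29750034 0.3118243 ] ((517.2064819335938, 282.7577819824219), (175.4591064453125, 87.29725646972656), 47.59109878540039)
```

View pics/s2.png

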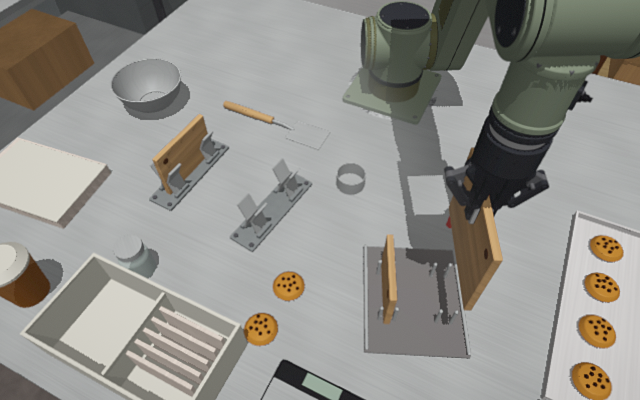

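The board is held upright and lifted; the small board is still standing at (390,270). Now carry it to above the rail.

play_rows --pt "0 0.9 -1.7 0.03 0 0.001 0.5" --pt "0 2.7 -5 0.08 0 0.002 0.5" --pt "0 4.8 -9 0.15 0 0.003 0.5" --pt "0 7 -13 0.22 0 0.004 0.5" --pt "0 9.1 -17 0.29 0 0.005 0.5" --pt "0 11.2 -21 0.36 0 0.005 0.5" --pt "0 13.4 -25 0.42 0 0.005 0.5" --pt "0 15.5 -29 0.48 0 0.005 0.5" --pt "0 17 -31.8 0.53 0 0.005 0.5" --pt "0 17.7 -33.13 0.5445 0 0.005 0.5"

```text
time: 5.65
tcp_pos: [0.4789, -0.0937, 0.2483]
tool_rot: [1.79, 1.569, -3.078]
ft_force: [-0.3, 1.0, -1.6]
gripper_width: 0.127
```

```bash
cat > m.py <<'E'
from h import *
grab_frame('top')
s=get_state();print(s['time'],s['tcp_pos'],s['ft_force'],s['gripper_width']*85)
goal([.4805,-.0905,.25],-8.6)
for c in ['scene','top']:
    f=grab_frame(c);save(f,c+'3.png');P=cloud(f);np.save(c+'3.npy',P);im=f['frame'].astype(int)
    wood=(im[...,0]-im[...,2]>30)&(abs(P[...,0]-.48)<.14)&(abs(P[...,1]+.09)<.06)&(P[...,2]>.02)
    Q=P[wood];Q=Q[Q[:,2]>np.percentile(Q[:,2],97)-.012]
    r=cv2.minAreaRect((Q[:,:2]*1000).astype(np.float32));print(c,len(Q),np.percentile(Q[:,2],[50,97]).round(4),r)
    print('all',np.nanpercentile(P[wood][:,2],[1,50,99]).round(4))
E
python3 m.py
```

```text
5.7 [ 0.47895588 -0.09473504  0.24823312] [-0.38593509 -2.68150899 -1.91608376] 10.63830351807476
shift cm [-0.18 -0.09  0.44] rot [-0.0054 -0.002  -0.0018] deg 0.3
scene 674 [0.2945 0.2972] ((482.76812744140625, -71.31614685058594), (58.138553619384766, 188.63815307617188), 79.36119842529297)
all [0.1497 0.2251 0.2968]
top 33 [0.2965 0.3002] ((455.227294921875, -88.14481353759766), (10.565065383911133, 13.84644889831543), 89.23332214355469)
all [0.2937 0.2965 0.3004]
```

View pics/scene3.png

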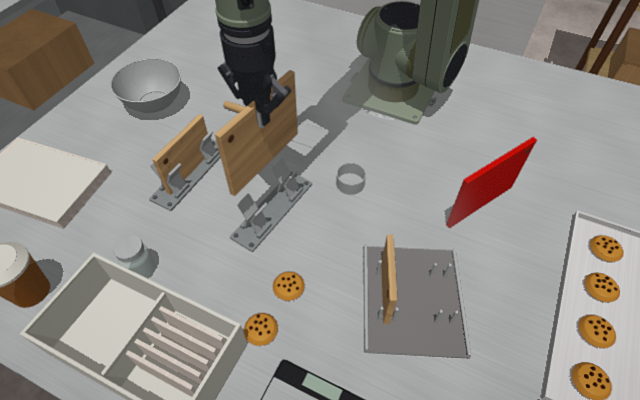

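play_rows --pt "0 -0.05 0.2 -0.003 0 0 0.5" --pt "0 -0.09 0.44 -0.005 0 0 0.5" --pt "0 -0.09 0.44 -0.005 0 0 0.5" --pt "0 -0.09 0.44 -0.005 0 0 0.5" --pt "0 -0.09 0.44 -0.005 0 0 0.5" --pt "0 -0.09 0.44 -0.005 0 0 0.5" --pt "0 -0.09 0.44 -0.005 0 0 0.5" --pt "0 -0.09 0.44 -0.005 0 0 0.5" --pt "0 -0.09 0.44 -0.005 0 0 0.5" --pt "0 -0.09 0.44 -0.005 0 0 0.5"

```text
time: 6.8
tcp_pos: [0.4811, -0.0874, 0.2484]
tool_rot: [1.021, 1.569, 2.443]
ft_force: [-0.2, 0.3, -2.0]
gripper_width: 0.121
```

```bash
cat > m2.py <<'E'
from h import *
import sys
c0=np.array([.4805,-.0905]);a=np.radians(-8.6);e=np.array([np.cos(a),np.sin(a)]);n=np.array([-e[1],e[0]])
f=grab_frame('scene');save(f,sys.argv[1]);P=cloud(f);im=f['frame'].astype(int)
s=get_state();print(s['time'],s['tcp_pos'],s['ft_force'],'tcp in rail',(s['tcp_pos'][:2]-c0)@e,(s['tcp_pos'][:2]-c0)@n)
zlo=s['tcp_pos'][2]-.11 if len(sys.argv)<3 else .09
Q=P[(im[...,0]-im[...,2]>30)].reshape(-1,3)
C=np.c_[(Q[:,:2]-c0)@e,(Q[:,:2]-c0)@n,Q[:,2]]
C=C[(abs(C[:,0])<.12)&(abs(C[:,1])<.035)&(C[:,2]>zlo)]
k=abs(C[:,1]-np.median(C[:,1]))<.004
for _ in range(4):
    A=np.c_[C[:,0],C[:,2]-.083,np.ones(len(C))];x=np.linalg.lstsq(A[k],C[k,1],rcond=None)[0];k=abs(C[:,1]-A@x)<.003
D=C[k];print('face',k.sum(),'slope along(deg)',np.degrees(x[0]).round(2),'tilt(deg)',np.degrees(x[1]).round(2),'face y at mean',D[:,1].mean().round(4),'z mean',D[:,2].mean().round(3))
print('x ext',np.percentile(D[:,0],[.3,99.7]).round(4),'z ext',np.percentile(D[:,2],[.3,99.7]).round(4),'all z',np.percentile(C[:,2],[.3,99.7]).round(4))
goal([.4805,-.0905,.25],-8.6,s)
E
python3 m2.py s4.png
```

```text
6.85 [ 0.48111127 -0.08735657  0.24835507] [ 0.15808641 -0.31536636 -2.26085474] tcp in rail 0.00013434343675014984 0.0031994938728295307
face 4176 slope along(deg) -0.03 tilt(deg) -0.14 face y at mean 0.0093 z mean 0.222
x ext [-0.094   0.0935] z ext [0.1476 0.2973] all z [0.1478 0.2975]
shift cm [-0.16  0.01 -0.32] rot [ 0.0019  0.001  -0.0017] deg 0.2
```

play_rows --pt "0 0 -0.15 0 0 0 0.5" --pt "0.5 0 -0.32 0.002 0 0 0.5" --pt "1.5 0 -0.32 0.002 0 0 0.5" --pt "2.5 0 -0.32 0.002 0 0 0.5" --pt "3.5 0 -0.32 0.002 0 0 0.5" --pt "4.2 0 -0.32 0.002 0 0 0.5" --pt "4.5 0 -0.32 0.002 0 0 0.5" --pt "4.5 0 -0.32 0.002 0 0 0.5" --pt "4.5 0 -0.32 0.002 0 0 0.5" --pt "4.5 0 -0.32 0.002 0 0 0.5" --newtons 120

```text
time: 7.85
tcp_pos: [0.4809, -0.0905, 0.2038]
tool_rot: [0.56, 1.57, 1.98]
ft_force: [0.1, 0.8, -2.5]
gripper_width: 0.126
```

```bash
python3 m2.py s5.png
```

```text
7.9 [ 0.48087737 -0.09051733  0.20382727] [ 0.76015628 -0.4663867  -2.00199036] tcp in rail 0.00037572362234443196 3.929111618780799e-05
face 3684 slope along(deg) -0.3 tilt(deg) -0.29 face y at mean 0.0062 z mean 0.178
x ext [-0.0939  0.0937] z ext [0.1033 0.253 ] all z [0.1036 0.2551]
shift cm [-4.62  0.04  0.  ] rot [-0.      0.0009 -0.0006] deg 0.1
```

View pics/s5.png

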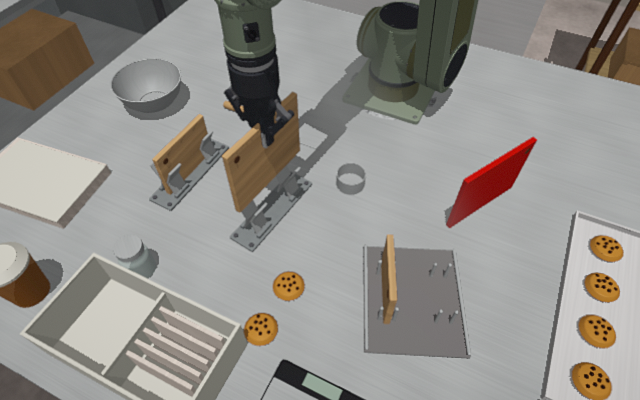

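The board is centred over the funnel at (265,200) and parallel to it. Home TCP z should be about 0.110, so I'll descend to near the throat.

play_rows --pt "0.5 0 0 0 0 0 0.5" --pt "1.2 0 0 0 0 0 0.5" --pt "2 0 0 0 0 0 0.5" --pt "2.6 0 0 0 0 0 0.5" --pt "3.2 0 0 0 0 0 0.5" --pt "3.6 0 0 0 0 0 0.5" --pt "4 0 0 0 0 0 0.5" --pt "4.2 0 0 0 0 0 0.5" --pt "4.4 0 0 0 0 0 0.5" --pt "4.5 0 0 0 0 0 0.5"

```text
time: 8.9
tcp_pos: [0.4809, -0.0905, 0.1588]
tool_rot: [0.537, 1.57, 1.958]
ft_force: [-1.1, -0.4, -2.5]
gripper_width: 0.124
```

play_rows --pt "0.2 0 0 0 0 0 0.5" --pt "0.4 0 0 0 0 0 0.5" --pt "0.6 0 0 0 0 0 0.5" --pt "0.8 0 0 0 0 0 0.5" --pt "1 0 0 0 0 0 0.5" --pt "1.2 0 0 0 0 0 0.5" --pt "1.4 0 0 0 0 0 0.5" --pt "1.6 0 0 0 0 0 0.5" --pt "1.8 0 0 0 0 0 0.5" --pt "2 0 0 0 0 0 0.5"

```text
time: 9.9
tcp_pos: [0.4809, -0.0905, 0.1385]
tool_rot: [0.647, 1.57, 2.068]
ft_force: [0.6, -0.0, 2.8]
gripper_width: 0.121
```

```bash
python3 m2.py s6.png x
```

```text
9.95 [ 0.48077931 -0.09048385  0.13819123] [ 0.66271313 -0.30624683  0.85783998] tcp in rail 0.0002737560286305532 5.7740015046203324e-05
face 1972 slope along(deg) -0.46 tilt(deg) -0.52 face y at mean 0.0064 z mean 0.138
x ext [-0.0934  0.094 ] z ext [0.0903 0.1883] all z [0.0904 0.2947]
shift cm [-11.18   0.04   0.  ] rot [ 0.0001  0.0008 -0.001 ] deg 0.1
```

play_rows --pt "0.25 0 0 0 0 0 0.5" --pt "0.5 0 0 0 0 0 0.5" --pt "0.75 0 0 0 0 0 0.5" --pt "1 0 0 0 0 0 0.5" --pt "1.25 0 0 0 0 0 0.5" --pt "1.5 0 0 0 0 0 0.5" --pt "1.75 0 0 0 0 0 0.5" --pt "2 0 0 0 0 0 0.5" --pt "2.2 0 0 0 0 0 0.5" --pt "2.4 0 0 0 0 0 0.5"

```text
time: 10.95
tcp_pos: [0.4807, -0.0905, 0.114]
tool_rot: [0.897, 1.569, 2.318]
ft_force: [0.3, -0.5, 2.4]
gripper_width: 0.124
```

```bash
python3 m2.py s7.png x
```

```text
11.0 [ 0.48067541 -0.09043884  0.11373424] [-0.0137249  -0.27838363  0.03926071] tcp in rail 0.00016429053884977024 8.670392159635424e-05
face 1317 slope along(deg) -0.56 tilt(deg) -0.63 face y at mean 0.0064 z mean 0.128
x ext [-0.093   0.0937] z ext [0.0902 0.1634] all z [0.0903 0.2874]
shift cm [-13.63   0.03   0.  ] rot [ 0.0001  0.0008 -0.0013] deg 0.1
```

play_rows --pt "0.06 0 0 0 0 0 0.5" --pt "0.12 0 0 0 0 0 0.5" --pt "0.18 0 0 0 0 0 0.5" --pt "0.24 0 0 0 0 0 0.5" --pt "0.3 0 0 0 0 0 0.5" --pt "0.34 0 0 0 0 0 0.5" --pt "0.38 0 0 0 0 0 0.5" --pt "0.38 0 0 0 0 0 0.5" --pt "0.38 0 0 0 0 0 0.5" --pt "0.38 0 0 0 0 0 0.5"

```text
time: 12.0
tcp_pos: [0.4804, -0.0904, 0.1108]
tool_rot: [0.981, 1.569, 2.402]
ft_force: [-3.9, -0.1, 9.5]
gripper_width: 0.122
```

```bash
python3 m2.py s8.png x
```

```text
12.05 [ 0.48042169 -0.09039755  0.11079439] [-3.62175279  0.44965714  8.91611144] tcp in rail -9.274545173618811e-05 8.95910586568605e-05
face 1216 slope along(deg) -0.54 tilt(deg) -0.59 face y at mean 0.0064 z mean 0.127
x ext [-0.093   0.0934] z ext [0.0902 0.1611] all z [0.0902 0.295 ]
shift cm [-1.392e+01  1.000e-02  0.000e+00] rot [ 0.      0.0008 -0.0012] deg 0.1
```

Force is rising at about the expected height; press a little more to confirm it's the floor.

play_rows --pt "0.05 0 0 0 0 0 0.5" --pt "0.1 0 0 0 0 0 0.5" --pt "0.15 0 0 0 0 0 0.5" --pt "0.2 0 0 0 0 0 0.5" --pt "0.25 0 0 0 0 0 0.5" --pt "0.3 0 0 0 0 0 0.5" --pt "0.3 0 0 0 0 0 0.5" --pt "0.3 0 0 0 0 0 0.5" --pt "0.3 0 0 0 0 0 0.5" --pt "0.3 0 0 0 0 0 0.5"

```text
time: 13.05
tcp_pos: [0.4802, -0.0904, 0.1106]
tool_rot: [-0.05, 1.57, 1.371]
ft_force: [-7.0, 0.3, 24.9]
gripper_width: 0.123
```

```bash
python3 m2.py s9.png x
```

```text
13.1 [ 0.48022817 -0.09040269  0.11059724] [-8.35038794  1.62622347 23.61775548] tcp in rail -0.0002833238177051708 5.556709652283357e-05
face 1206 slope along(deg) -0.54 tilt(deg) -0.49 face y at mean 0.0064 z mean 0.127
x ext [-0.0938  0.0933] z ext [0.0902 0.1605] all z [0.0902 0.3006]
shift cm [-13.94  -0.03   0.  ] rot [ 0.0001  0.0007 -0.    ] deg 0.0
```

Hard stop (0.2 mm for +15 N) at the predicted height. Release and retreat.

play_rows --pt "0 0 0 0 0 0 0.5" --pt "0 0 0 0 0 0 1.5" --pt "0 0 0 0 0 0 2.5" --pt "0 0 0 0 0 0 4" --pt "0 0 0 0 0 0 5" --pt "0 0 0 0 0 0 6" --pt "0 0 0 0 0 0 6" --pt "0 0 0 0 0 0 6" --pt "0 0 0 0 0 0 6" --pt "0 0 0 0 0 0 6"

```text
time: 14.1
tcp_pos: [0.4803, -0.0904, 0.1106]
tool_rot: [-0.1, 1.57, 1.32]
ft_force: [-0.1, 0.8, 0.5]
gripper_width: 0.702
```

play_rows --pt "-0.5 0 0 0 0 0 6" --pt "-2 0 0 0 0 0 6" --pt "-4 0 0 0 0 0 6" --pt "-6 0 0 0 0 0 6" --pt "-8 0 0 0 0 0 6" --pt "-10 0 0 0 0 0 6" --pt "-12 0 0 0 0 0 6" --pt "-13.5 0 0 0 0 0 6" --pt "-14.5 0 0 0 0 0 6" --pt "-15 0 0 0 0 0 6"

```text
time: 15.1
tcp_pos: [0.4805, -0.0905, 0.2617]
tool_rot: [-1.217, 1.569, 0.204]
ft_force: [-0.6, 0.3, -0.1]
gripper_width: 0.702
```

```bash
cat >> m2.py <<'E'
T=C[(C[:,2]>.152)&(C[:,2]<.168)]
h=np.linspace(-.09,.09,7)
for a0,b0 in zip(h[:-1],h[1:]):
    t=T[(T[:,0]>a0)&(T[:,0]<b0)]; print(round((a0+b0)/2,3),len(t),np.percentile(t[:,2],[50,90]).round(4),t[:,1].mean().round(4))
E
python3 m2.py s10.png x
```

```text
15.15 [ 0.48062959 -0.09057266  0.26185931] [0.23357235 0.05607354 0.18498945] tcp in rail 0.00013899531392570248 -5.24660887673817e-05
face 1806 slope along(deg) -0.26 tilt(deg) -0.89 face y at mean 0.0062 z mean 0.128
x ext [-0.0931  0.093 ] z ext [0.0903 0.1608] all z [0.0903 0.2247]
shift cm [1.19 0.02 0.  ] rot [0.0001 0.0006 0.002 ] deg 0.1
-0.075 87 [0.1589 0.1603] 0.0032
-0.045 91 [0.1587 0.1605] 0.0031
-0.015 93 [0.1587 0.1603] 0.002
0.015 100 [0.1586 0.16  ] 0.0023
0.045 104 [0.1585 0.16  ] 0.0024
0.075 114 [0.158 0.16 ] 0.0027
```

View pics/s10.png

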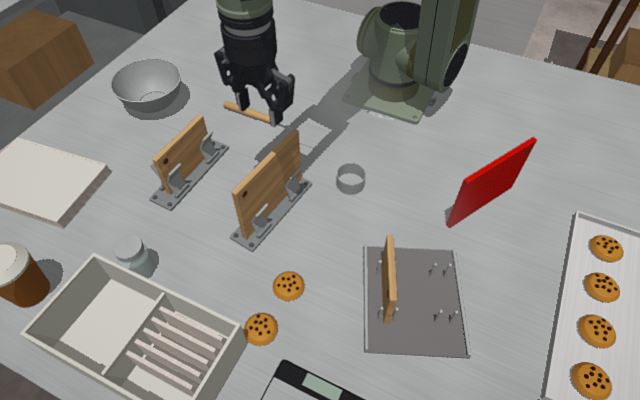

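```bash
python3 -c "
from bench import *
print(close_job())"
```

```text
the job is handed in; nothing more can be done
None
```

The big board is in the empty clip rail, fully down, upright and released. I handed the job in at about 15 s of the 38 s allowed.

I gripped the big wood board at its top edge, lifted it 140 mm and carried it over the small board. I then lined it up with the rail and pushed it straight down.

**Home on the floor:** it hit a hard stop, with 15 N of extra push moving it only 0.2 mm, at a tool height of 0.1106 m against a predicted 0.1104 m. The highest wrist force I read was about 25 N. After release the top edge read about 0.160 m, which is 2 mm higher than in the draining stand and matches the 2 mm difference in floor heights.

**Level and centred:** the top edge is level to within about 0.5 mm along its length. The board is centred along the rail to within about 1 mm.

**Left alone:** the last picture shows the small board still standing in the draining stand, and the red board and full rail untouched. The gripper is clear of everything.

**Check that disagreed:** the last face fit gave a tilt of 0.9°, against 0.1° to 0.6° while the board was held. I put this down to depth bias on the small visible part of the face and did not check further.

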